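# Load a steel tape-test panel under the spring clip of its holder

### The arm

A 6-joint arm with a two-finger parallel gripper is mounted at the origin on the work surface; the furniture and walls round the work are solid. World frame = base frame: x ahead of the robot, y to its left, z up, the work surface at z = 0. Lengths are in m, angles in rad, forces in N, time in s.
With the tool pointing down it reaches from about 0.325 to 0.85 m from the base axis. Payload 4.4 kg.
Tool frame: the origin (TCP) lies at the very end of the fingers, on their centre line; the grasp point (between the pads) lies 19 mm behind it (arm.grip_depth is the distance from the TCP to the grasp point, in m); z points along the fingers, y is the direction in which the jaws open and shut (so a half turn about z gives the same grasp; the last joint's range is limited). The gripper opens to 94 mm and grips with 3 to 60 N. Pads are 16 mm wide; open, the fingers measure 119 mm over their backs; the gripper's body (75 mm by 177 mm) begins 78 mm behind the grasp point.
Start: joints at [1.058, 0.207, 1.542, -0, 1.393, -0.15], TCP at [0.204, 0.538, 0.205] pointing down, gripper open.
Joint ranges: [-2.73, 2.73], [-0.86, 2.22], [0.23, 2.46], [-1.11, 4.25], [0.08, 2.63], [-2.82, 2.82]. Speed limits (rad/s): [2.79, 2.79, 3.14, 3.14, 3.14, 3.14].

### API

Orientations are given as a 3x3 rotation matrix whose columns are the frame's x, y, z axes.
In Python, from plant import arm gives the robot as it stands.
- The arm moves only by the shell command python3 -m jog 'ROWS' [FORCE]. ROWS is JSON, a list of rows, each a list of 3 entries, a list of its own where there are three numbers: the opening in per cent of the stroke, from 0 (shut) to 100 (fully open), then the shift along the world's x, y, z in cm, then the turn, a rotation vector about the world's x, y, z in rad. In form: [[jaw, [tx, ty, tz], [rx, ry, rz]], ...]. A call has exactly 8 rows; each row is the pose to reach, as a shift and turn from the pose commanded when the call began; what a row does not reach only later rows make up. A row lasts 1/12 s, in which the tool goes at most 41.7 mm and 7.16 degrees, less where a joint would pass 70% of its speed; a pose out of reach is approached as far as the arm can. A call with a gripper value outside its range is refused whole. The fingers move at their own pace and stop on an object; FORCE is the grip in N (left out, the last holds). Time passes only in rows, so rows that repeat a pose let the fingers close, or fill a call up. It gives the time, the measured TCP pose, the force and the opening at its end, in the units of the state.
- arm.state(): the state, without advancing time (a new reading comes with each control period).
- arm.snapshot(name): name is "scene" or "top"; returns the picture (480x640x3 uint8, red, green, blue); there is no depth.
- arm.calibration(name): a dict with "camera_matrix" (3x3 intrinsics, pixels), "k1" (the pictures are not rectified: a ray, as slopes to the right and down, at radius r is drawn at 1 + k1 r^2 times it, then the intrinsics apply), "rvec" (rotation vector, rad) and "tvec" (3), from world to camera coordinates, as OpenCV has them. Camera axes: x right, y down, z forward; pixel columns grow to the right and rows downward; lengths in m; the calibration is good to about 2 mm. A picture is of the moment at which its call begins. calibration takes no time and is no camera call.
- arm.hand_in(): hands the job in, once; it reports no verdict.
The state is a dict: "time": time; "joints": joint angles; "qvel": joint speeds; "effort": joint torques, N m; "tcp_pos": TCP position; "ee_rot": TCP orientation; "contact_force": force on the tool from outside, world axes, zero at the start; "wrist_torque": the same for the moment, N m; "opening": finger opening in m.
Only numpy, scipy, OpenCV 4.12 (cv2) and the standard library are available. Lean on these libraries where they do the work, as an engineer would, in place of code of your own. Each camera call takes 0.05 s, during which the arm holds its last target. There are 200 camera calls.

### The job

The packing tape is about to be peel-tested: load the steel test panel with the brown tape strip into its dark grey holder. Hold the red press bar down with one fingertip so that the spring clip stands open, and while it is open push the panel's upturned end with the other fingertip until the panel is fully home against the end stop; then let the bar up so that the clip clamps the panel. Do not pick the panel up, and leave the other things on the bench alone.

Things in the scene. Friction and masses are not known exactly. Their poses are not given: they have to be found in the camera images.
- holder: dark grey panel holder, bolted down, 227 x 130 mm, bed 12 mm above the table. Origin: centre of its underside; +x: the way the panel is pushed, +y: the press bar's side. The lane runs along x, middle at y = -27 mm, between 18 mm high rails 53.5 mm apart. The clip's shaft lies along x at y = +13 mm, 24 mm up. Between x = -115 and 50 mm nothing is higher than 36 mm
- clip (a joint): turn of the clip on its shaft, rad: 0 = shut (jaw 1.5 mm over the bed, the 5 mm panel cannot enter); grows as the bar is pressed, end 0.32 (jaw about 11 mm over the bed). The jaw clears the panel above 0.13; resting on the panel it reads about 0.11. A spring shuts it: about 3 N on the bar's middle to start, 8 N at the end
- press_bar (a point): middle of the top of the red ribbed pad on the press bar: press here. The pad is 108 mm long along the holder's x and 22 mm wide, so that a pressing fingertip can slide along it. It lies at x = -38, y = +39 mm in the holder, 31 mm above the table when shut, 22 mm when fully pressed. At that height the other fingertip, across the shaft, stands 10 mm over the bed, behind the panel's upturned end (top 42 mm)
- stop (a point): on the end stop's face, middle of the lane, at x = 100 mm in the holder, 17 mm above the table (the panel's upper face): the panel's front edge must come here
- panel: steel test panel with a brown tape strip, about 0.2 kg, loose on the bed between the rails, short of the jaw: plate 90 mm long (its x, front to +x), 50 mm wide, 5 mm thick; the rear end is turned up, 50 mm wide, 4 mm thick, 30 mm high over the bed, rear face at x = -45 mm. Origin: centre of the underside; home when it is at x = 55 mm in the holder
- spare_panel: second steel panel of the same shape with a pale tape strip, lying on the table; not part of the job
- marker: black and white marker pen, 135 mm long; leave alone
- parcel: small flat brown parcel, 90 x 122 x 32 mm; leave alone
- stamp: red and black self-inking stamp, 40 x 71 mm, 78 mm high; leave alone
- jaw (a point): middle of the jaw's underside: a steel foot 22 mm along the lane, 8 mm across, at x = 75, y = -21 mm in the holder, on an arm from the shaft's front end; it rises as the press bar goes down
Not all that is in view belongs to the job. Leave any purple look-alike of the panel alone.

How it is judged:
By the outcome, as a careful person would: the job done as asked, in the order asked, and still so for the second after the job is handed in, with the robot touching nothing.
It also fails if it takes over 38 s, if anything falls off the work surface, if the arm or the gripper's body presses on something with over 40 N, if the wrist force passes 120 N, or if a joint passes its speed limit or range.

## Working session

There is one attempt and no reset: what is moved stays moved. The work goes in short steps, Python scripts to look and compute and a shell command to move; the robot and the scene stay as the last step left them, time stands still between calls to the robot, and variables do not carry over. Pictures are saved under pics/ and viewed, about 8 in all and at most 12, crops included, and the job is handed in when it is done.

```bash
mkdir -p pics
python3 - <<'E'
from plant import arm
import cv2
for n in("scene","top"):
    cv2.imwrite(f"pics/{n}0.png",arm.snapshot(n)[:,:,::-1]); print(n,arm.calibration(n))
s=arm.state();print(s['tcp_pos'],s['ee_rot'],s['opening'],s['time'])
E
```

```text
scene {'camera_matrix': array([[479.79540173,   0.        , 318.91671022],
       [  0.        , 479.79540173, 241.94040768],
       [  0.        ,   0.        ,   1.        ]]), 'k1': -0.03024842902115834, 'rvec': array([ 0.42511085,  2.81318766, -1.01726633]), 'tvec': array([ 0.45249023, -0.08689251,  1.07324247])}
top {'camera_matrix': array([[457.99692325,   0.        , 319.44705619],
       [  0.        , 457.99692325, 237.67940616],
       [  0.        ,   0.        ,   1.        ]]), 'k1': -0.05219837832591595, 'rvec': array([ 2.18393151, -2.1725514 ,  0.08491812]), 'tvec': array([0.00830449, 0.4721803 , 0.91557669])}
[0.20318868 0.53715907 0.2044346 ] [[-9.35248769e-01  3.53989773e-01 -9.90416117e-04]
 [ 3.53991011e-01  9.35247270e-01 -1.70529254e-03]
 [ 3.22627852e-04 -1.94547115e-03 -9.99998056e-01]] 0.09428972614959456 0.1
```

View pics/top0.png

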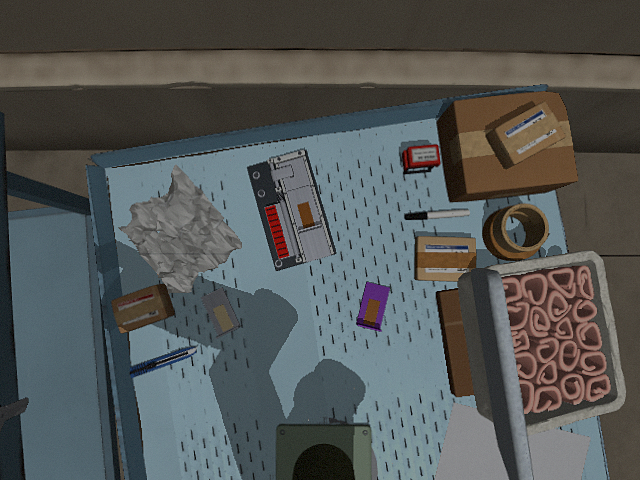

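View pics/scene0.png

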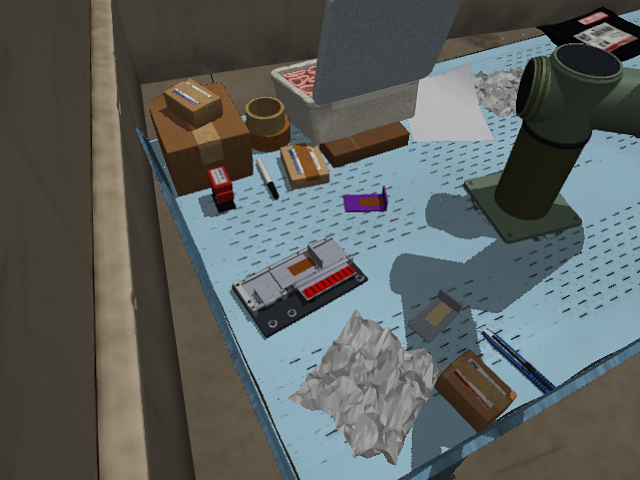

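The holder lies at top (290,210), with the red pad at (275,231). Three things could be the panel:
- **Brown tape panel:** in the lane at top (306,215). It fits the description, because it lies between the rails and has brown tape.
- **Spare panel:** on the table at (222,313), pale tape.
- **Purple look-alike:** at (373,306).

I'll confirm with a crop and measure.

```bash
cat > h.py <<'E'
import numpy as np,cv2
from plant import arm
def ray(n,px,z):
    c=arm.calibration(n);K=c['camera_matrix'];R=cv2.Rodrigues(c['rvec'])[0];t=c['tvec']
    D=np.array([c['k1'],0,0,0,0])
    u=cv2.undistortPoints(np.array(px,float).reshape(-1,1,2),K,D,criteria=(3,50,1e-9)) if 0 else cv2.undistortPoints(np.array(px,float).reshape(-1,1,2),K,D)
    u=u.reshape(-1,2);d=np.c_[u,np.ones(len(u))]@R;o=-R.T@t
    z=np.broadcast_to(np.asarray(z,float),(len(u),))
    return o+d*((z-o[2])/d[:,2])[:,None]
def proj(n,P):
    c=arm.calibration(n)
    return cv2.projectPoints(np.array(P,float).reshape(-1,1,3),c['rvec'],c['tvec'],c['camera_matrix'],np.array([c['k1'],0,0,0,0]))[0].reshape(-1,2)
def red(im,box):
    x0,y0,x1,y1=box;h=cv2.cvtColor(im,cv2.COLOR_BGR2HSV)
    m=(((h[...,0]<6)|(h[...,0]>174))&(h[...,1]>150)&(h[...,2]>70)).astype(np.uint8)
    k=np.zeros_like(m);k[y0:y1,x0:x1]=m[y0:y1,x0:x1]
    return cv2.morphologyEx(k,cv2.MORPH_CLOSE,np.ones((5,5)))
E
python3 - <<'E'
from h import *
out=[]
for n,box in(("top",(255,195,295,265)),("scene",(290,255,365,310))):
    im=cv2.imread(f"pics/{n}0.png");m=red(im,box)
    r=cv2.minAreaRect(cv2.findNonZero(m));p=cv2.boxPoints(r)
    c=cv2.findContours(m,0,2)[0];c=max(c,key=cv2.contourArea);M=cv2.moments(c)
    W=ray(n,p,.031);print(n,p.round(1).tolist(),W.round(4).tolist(),'ctr',ray(n,[[M['m10']/M['m00'],M['m01']/M['m00']]],.031).round(4),r[1])
    print([np.linalg.norm(W[i]-W[i-1]).round(4) for i in range(4)])
    # dark base
b=cv2.imread("pics/top0.png")[140:280,235:345];cv2.imwrite("pics/c1.png",cv2.resize(b,None,fx=4.2,fy=4.2,interpolation=cv2.INTER_CUBIC)) 
b=cv2.imread("pics/scene0.png")[225:345,220:380];cv2.imwrite("pics/c2.png",cv2.resize(b,None,fx=5,fy=5,interpolation=cv2.INTER_CUBIC))
E
```

```text
top [[264.20001220703125, 207.5], [274.3999938964844, 204.60000610351562], [288.6000061035156, 255.10000610351562], [278.3999938964844, 258.0]] [[0.5321, 0.1232, 0.031], [0.538, 0.1025, 0.031], [0.4356, 0.0725, 0.031], [0.4297, 0.093, 0.031]] ctr [[0.4837 0.0976 0.031 ]] (52.49456024169922, 10.619243621826172)
[np.float64(0.1067), np.float64(0.0215), np.float64(0.1067), np.float64(0.0213)]
scene [[301.70001220703125, 290.3999938964844], [350.8999938964844, 263.6000061035156], [355.5, 271.8999938964844], [306.20001220703125, 298.79998779296875]] [[0.5408, 0.1033, 0.031], [0.4335, 0.0714, 0.031], [0.4321, 0.0924, 0.031], [0.538, 0.1231, 0.031]] ctr [[0.4881 0.0983 0.031 ]] (9.497234344482422, 56.105506896972656)
[np.float64(0.0199), np.float64(0.1119), np.float64(0.0211), np.float64(0.1103)]
```

View pics/c1.png

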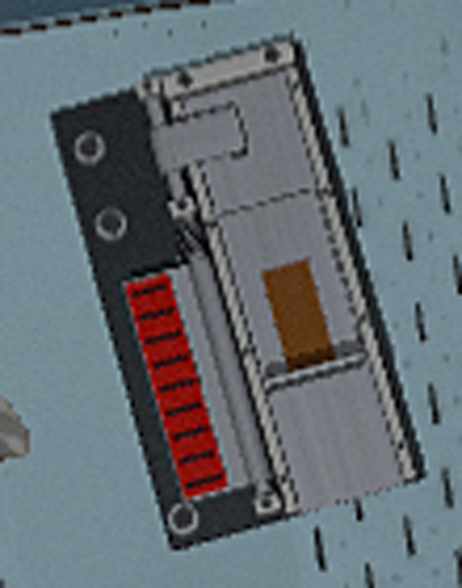

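View pics/c2.png

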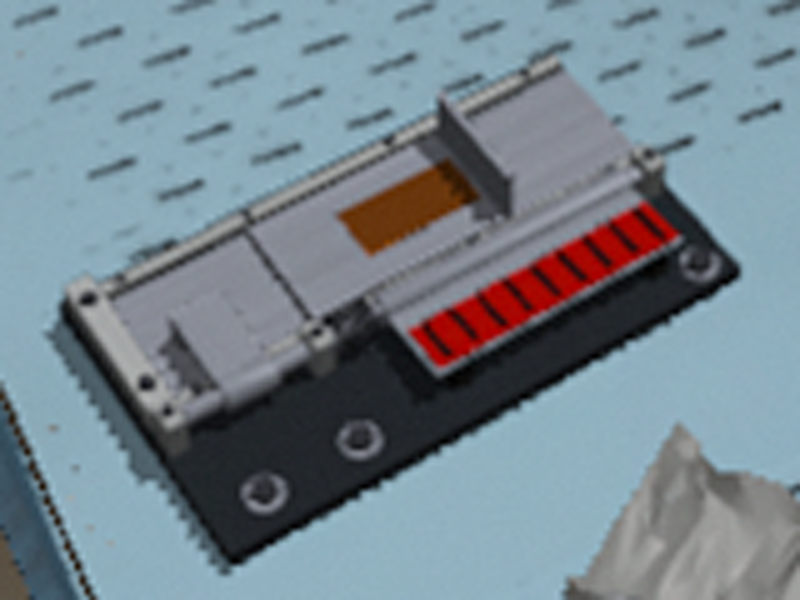

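The crops show the brown-taped panel in the lane, with its upturned end at crop 1 (265–365, 350–390). The jaw is at (205,130), shut, and the end stop is at the far end. Next I'll combine pad, wall and plate corners from both views.

```bash
cat >> h.py <<'E'
PAD=np.array([.4855,.0980]);A=np.radians(16.45)
hx=np.array([np.cos(A),np.sin(A)]);hy=np.array([-hx[1],hx[0]])
O=PAD+.038*hx-.039*hy
def toH(P): d=np.atleast_2d(P)[:,:2]-O; return (np.c_[d@hx,d@hy]*1000).round(1)
def toW(x,y): return O+x/1000*hx+y/1000*hy
E
python3 - <<'E'
from h import *
T=lambda p:[[235+a/4.2,140+b/4.2] for a,b in p]
S=lambda p:[[220+a/5,225+b/5] for a,b in p]
print('O',O)
print('wall rear top: top',toH(ray('top',T([(272,390),(365,358)]),.042)).tolist())
print('wall top scene',toH(ray('scene',S([(440,93),(512,180)]),.042)).tolist())
print('plate front edge seam top',toH(ray('top',T([(218,215),(328,187)]),.017)).tolist(),toH(ray('scene',S([(247,237),(308,318)]),.017)).tolist())
for z in(0,.006,.012):print(z,toH(ray('top',T([(172,550),(52,115),(423,475)]),z)).tolist(),toH(ray('scene',S([(232,568),(740,270)]),z)).tolist())
t=toW(-60,6);s=arm.state();print('hover target',t,'delta cm',(t-s['tcp_pos'][:2])*100,'yaw',A+np.pi/2-np.arctan2(s['ee_rot'][1][1],s['ee_rot'][0][1]))
E
```

```text
O [0.53298852 0.07135716]
wall rear top: top [[-57.1, -5.4], [-54.8, -52.1]]
wall top scene [[-48.8, -50.6], [-48.2, 0.0]]
plate front edge seam top [[35.9, -3.1], [34.2, -59.0]] [[40.8, -48.5], [40.6, -3.6]]
0 [[-115.4, 64.6], [111.8, 63.7], [-114.3, -64.8]] [[112.8, 62.5], [-116.6, 58.9]]
0.006 [[-115.6, 64.0], [110.2, 63.2], [-114.5, -64.5]] [[114.1, 65.5], [-113.5, 62.0]]
0.012 [[-115.8, 63.5], [108.5, 62.6], [-114.7, -64.2]] [[115.4, 68.6], [-110.4, 65.0]]
hover target [0.47374541 0.06012085] delta cm [ 27.05567327 -47.70382173] yaw 0.6489410553322443
```

```bash
python3 -m jog '[[57,[2,-3.7,0],[0,0,0.08]],[57,[4,-7.4,0],[0,0,0.16]],[57,[6,-11,0],[0,0,0.24]],[57,[8,-14.7,0],[0,0,0.32]],[57,[10,-18.4,0],[0,0,0.40]],[57,[12,-22,0],[0,0,0.48]],[57,[14,-25.7,0],[0,0,0.56]],[57,[16,-29.4,0],[0,0,0.649]]]' 20
python3 - <<'E'
from h import *
s=arm.state();t=toW(-70,6);print((t-s['tcp_pos'][:2])*100,s['joints'],s['contact_force'],'yaw',A+np.pi/2-np.arctan2(s['ee_rot'][1][1],s['ee_rot'][0][1]))
E
```

```text
time: 0.77
tcp_pos: [0.3628, 0.2435, 0.2052]
ee_rot: [[-0.958, -0.287, -0.0], [-0.287, 0.958, -0.0], [0.0, -0.0, -1.0]]
contact_force: [-0.5, 1.0, 0.5]
opening: 0.0537
[ 10.13553107 -18.61774208] [ 3.92469567e-01 -9.61582761e-02  1.86086509e+00 -1.58372206e-05
  1.37713552e+00 -1.46908510e+00] [-0.46880605  0.97391946  0.5486677 ] yaw -0.003654735489299288
```

```bash
python3 -m jog '[[57,[2,-3.7,0],[0,0,0]],[57,[4,-7.4,0],[0,0,0]],[57,[6,-11.1,0],[0,0,0]],[57,[8,-14.8,0],[0,0,0]],[57,[10.1,-18.6,-1],[0,0,-0.003]],[57,[10.1,-18.6,-5],[0,0,-0.003]],[57,[10.1,-18.6,-9],[0,0,-0.003]],[57,[10.1,-18.6,-13],[0,0,-0.003]]]'
python3 - <<'E'
from h import *
s=arm.state();print(toH(s['tcp_pos']),s['joints'],s['contact_force'],A+np.pi/2-np.arctan2(s['ee_rot'][1][1],s['ee_rot'][0][1]))
for n,b in(("top",(130,290,225,355)),("scene",(190,330,220,420))):
    im=arm.snapshot(n)[:,:,::-1][b[0]:b[1],b[2]:b[3]] if n=="scene" else arm.snapshot(n)[:,:,::-1][130:290,220:360]
    cv2.imwrite(f"pics/{n}1.png",cv2.resize(im,None,fx=3.7,fy=3.7,interpolation=cv2.INTER_CUBIC))
E
```

```text
time: 1.43
tcp_pos: [0.4645, 0.0581, 0.0744]
ee_rot: [[-0.961, -0.277, 0.002], [-0.277, 0.961, -0.0], [-0.002, -0.001, -1.0]]
contact_force: [0.1, 0.0, -0.4]
opening: 0.0535
[[-69.4   6.7]] [-6.07889785e-02  1.36965245e-01  1.92141873e+00  8.00166853e-05
  1.08116444e+00 -1.91206249e+00] [ 0.06749503  0.00561842 -0.40431244] 0.00666764278644294
```

View pics/scene1.png

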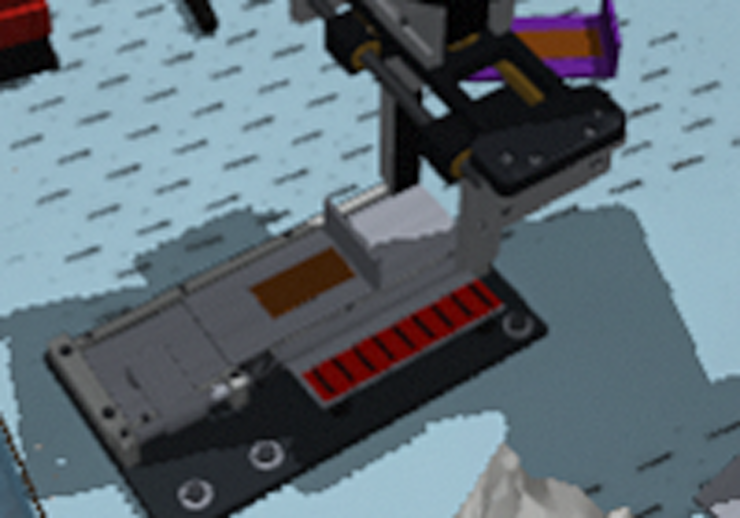

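Both fingertips hang behind the upturned end. The near one is over the pad's rear end and the far one is over the lane. I'll descend to just above the pad.

```bash
python3 -m jog '[[57,[0,0,-1.5],[0,0,0.005]],[57,[0,0,-3],[0,0,0.005]],[57,[0,0,-4],[0,0,0.005]],[57,[0,0,-4.2],[0,0,0.005]],[57,[0,0,-4.4],[0,0,0.005]],[57,[0,0,-4.6],[0,0,0.005]],[57,[0,0,-4.8],[0,0,0.005]],[57,[0,0,-4.8],[0,0,0.005]]]'
python3 - <<'E'
from h import *
s=arm.state();print(toH(s['tcp_pos']),s['tcp_pos'],s['contact_force'],s['wrist_torque'],A+np.pi/2-np.arctan2(s['ee_rot'][1][1],s['ee_rot'][0][1]))
E
```

```text
time: 2.2
tcp_pos: [0.4647, 0.0599, 0.0286]
ee_rot: [[-0.959, -0.284, 0.002], [-0.284, 0.959, 0.001], [-0.002, 0.0, -1.0]]
contact_force: [-1.0, 2.5, 4.8]
opening: 0.0537
[[-68.7   8.4]] [0.46473509 0.05991764 0.02855335] [-0.96649266  2.51408708  4.77042953] [0.5650628  0.17463031 0.03146994] -0.0008735543449429617
```

```bash
python3 -m jog '[[57,[0,0,-0.1],[0,0,0]],[57,[0,0,-0.2],[0,0,0]],[57,[0,0,-0.3],[0,0,0]],[57,[0,0,-0.4],[0,0,0]],[57,[0,0,-0.45],[0,0,0]],[57,[0,0,-0.5],[0,0,0]],[57,[0,0,-0.5],[0,0,0]],[57,[0,0,-0.5],[0,0,0]]]'
python3 - <<'E'
from h import *
s=arm.state();print(toH(s['tcp_pos']),s['tcp_pos'],s['contact_force'],s['wrist_torque'])
im=arm.snapshot("scene")[190:330,220:420,::-1];cv2.imwrite("pics/s2.png",cv2.resize(im,None,fx=4,fy=4,interpolation=cv2.INTER_CUBIC))
E
```

```text
time: 2.87
tcp_pos: [0.4646, 0.0602, 0.0236]
ee_rot: [[-0.959, -0.284, 0.002], [-0.284, 0.959, 0.001], [-0.002, 0.001, -1.0]]
contact_force: [-1.5, 3.8, 7.2]
opening: 0.0536
[[-68.7   8.6]] [0.46464753 0.06018817 0.02359047] [-1.50670656  3.81093799  7.16210896] [ 0.89356752  0.2643683  -0.01616694]
```

View pics/s2.png

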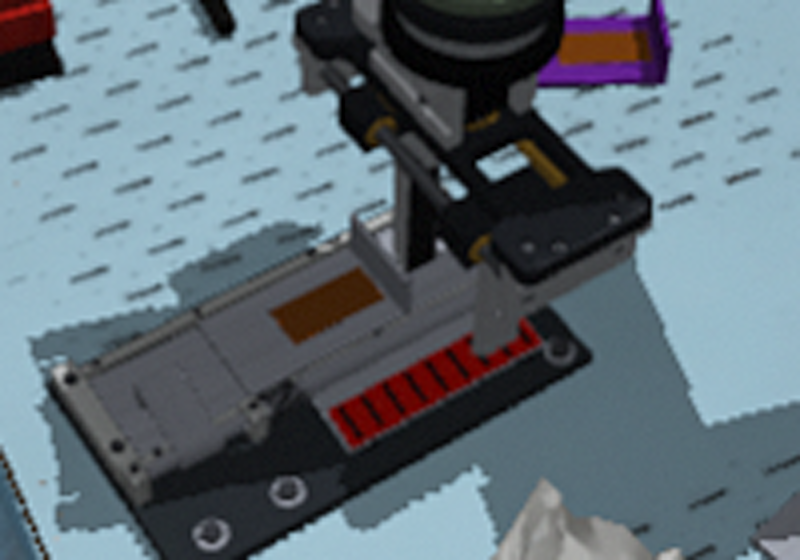

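The near fingertip presses the pad at about 8 N, so the bar is nearly at its end. The other fingertip stands over the bed behind the wall. Now I'll push along the lane.

```bash
python3 -m jog '[[57,[0.3,0.09,-0.08],[0,0,0]],[57,[0.9,0.27,-0.1],[0,0,0]],[57,[1.5,0.44,-0.1],[0,0,0]],[57,[2.1,0.62,-0.1],[0,0,0]],[57,[2.7,0.8,-0.1],[0,0,0]],[57,[3.3,0.97,-0.1],[0,0,0]],[57,[3.9,1.15,-0.1],[0,0,0]],[57,[4.5,1.33,-0.1],[0,0,0]]]'
python3 - <<'E'
from h import *
s=arm.state();print(toH(s['tcp_pos']),s['tcp_pos'],s['contact_force'],s['wrist_torque'],s['contact_force'][:2]@hx,s['contact_force'][:2]@hy)
im=arm.snapshot("scene")[190:330,220:420,::-1];cv2.imwrite("pics/s3.png",cv2.resize(im,None,fx=4,fy=4,interpolation=cv2.INTER_CUBIC))
E
```

```text
time: 3.58
tcp_pos: [0.4997, 0.0725, 0.0215]
ee_rot: [[-0.958, -0.287, -0.021], [-0.287, 0.958, -0.001], [0.02, 0.005, -1.0]]
contact_force: [-19.9, -2.8, 26.1]
opening: 0.0535
[[-31.6  10.5]] [0.49968716 0.07245536 0.0215159 ] [-19.91223996  -2.84549743  26.05390321] [0.23463196 4.46678323 0.5247858 ] -19.902960336227927 2.9096951032320093
```

View pics/s3.png

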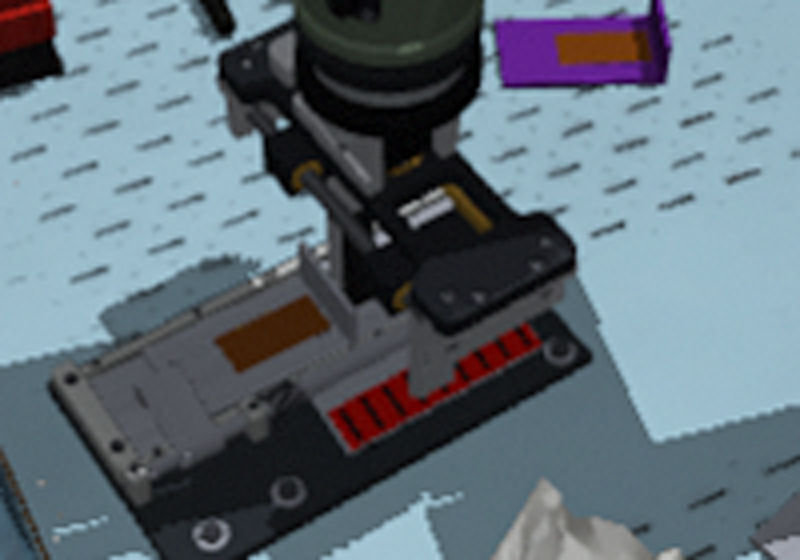

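Forces rose to 20 N along the lane and 26 N down, because the bar is on its end and friction is resisting. I'll ease the press by 1 mm, hold, and see.

```bash
python3 -m jog '[[57,[0,0,0.05],[0,0,0]],[57,[0,0,0.1],[0,0,0]],[57,[0,0,0.12],[0,0,0]],[57,[0,0,0.12],[0,0,0]],[57,[0,0,0.12],[0,0,0]],[57,[0,0,0.12],[0,0,0]],[57,[0,0,0.12],[0,0,0]],[57,[0,0,0.12],[0,0,0]]]'
python3 - <<'E'
from h import *
s=arm.state();print(toH(s['tcp_pos']),s['tcp_pos'],s['contact_force'],s['wrist_torque'],s['contact_force'][:2]@hx,s['contact_force'][:2]@hy)
E
```

```text
time: 4.3
tcp_pos: [0.5044, 0.0731, 0.0222]
ee_rot: [[-0.958, -0.285, -0.009], [-0.285, 0.959, 0.0], [0.009, 0.003, -1.0]]
contact_force: [-8.8, 0.9, 9.8]
opening: 0.0536
[[-26.9   9.8]] [0.50438286 0.07314786 0.02222294] [-8.75409596  0.91835434  9.83871604] [0.55512702 1.73645367 0.13048571] -8.135708261566883 3.359735377270144
```

```bash
python3 -m jog '[[57,[0.36,0.0,0],[0,0,0]],[57,[0.7,0.05,0],[0,0,0]],[57,[1.0,0.12,0],[0,0,0]],[57,[1.3,0.2,0],[0,0,0]],[57,[1.6,0.28,0],[0,0,0]],[57,[1.9,0.36,0],[0,0,0]],[57,[2.1,0.42,0],[0,0,0]],[57,[2.1,0.42,0],[0,0,0]]]'
python3 - <<'E'
from h import *
s=arm.state();print(toH(s['tcp_pos']),s['tcp_pos'],s['contact_force'],s['wrist_torque'],s['contact_force'][:2]@hx,s['contact_force'][:2]@hy)
im=arm.snapshot("scene")[190:330,220:420,::-1];cv2.imwrite("pics/s4.png",cv2.resize(im,None,fx=4,fy=4,interpolation=cv2.INTER_CUBIC))
E
```

```text
time: 4.97
tcp_pos: [0.5246, 0.077, 0.0225]
ee_rot: [[-0.958, -0.286, -0.012], [-0.286, 0.958, -0.0], [0.011, 0.003, -1.0]]
contact_force: [-12.0, -0.1, 13.5]
opening: 0.0539
[[-6.4  7.8]] [0.52464119 0.07699254 0.02251287] [-11.97683173  -0.09621545  13.46464   ] [0.37840003 2.34560549 0.19532518] -11.513832861397875 3.299304260005477
```

View pics/s4.png

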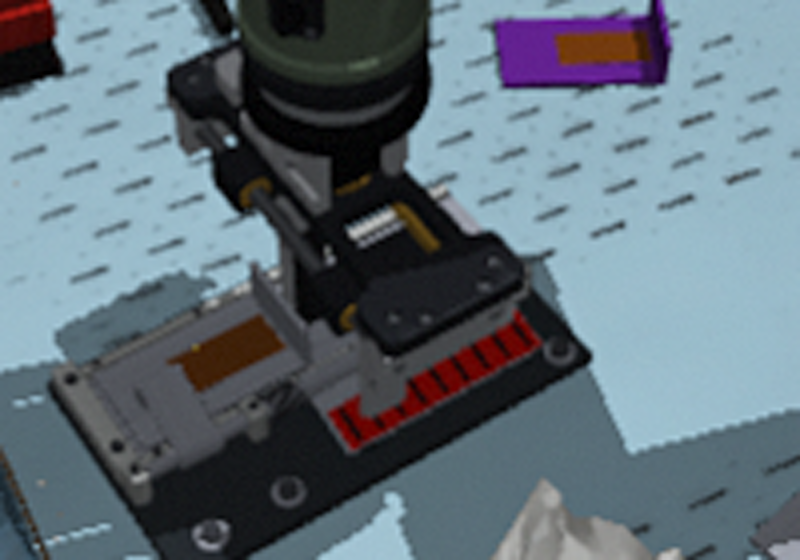

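The panel's front is now under the jaw, with about 8 mm left to go.

```bash
python3 -m jog '[[57,[0.15,0.04,0],[0,0,0]],[57,[0.3,0.09,0.02],[0,0,0]],[57,[0.45,0.13,0.03],[0,0,0]],[57,[0.6,0.18,0.03],[0,0,0]],[57,[0.7,0.21,0.03],[0,0,0]],[57,[0.8,0.24,0.03],[0,0,0]],[57,[0.8,0.24,0.03],[0,0,0]],[57,[0.8,0.24,0.03],[0,0,0]]]'
python3 - <<'E'
from h import *
s=arm.state();print(toH(s['tcp_pos']),s['tcp_pos'],s['contact_force'],s['wrist_torque'],s['contact_force'][:2]@hx,s['contact_force'][:2]@hy)
E
```

```text
time: 5.68
tcp_pos: [0.531, 0.0785, 0.0227]
ee_rot: [[-0.958, -0.285, -0.015], [-0.285, 0.959, -0.002], [0.015, 0.002, -1.0]]
contact_force: [-14.9, -3.0, 16.1]
opening: 0.0535
[[0.1 7.4]] [0.53099848 0.07849617 0.02270371] [-14.89015335  -2.99366472  16.14217366] [-0.26299309  2.82804453 -0.13889406] -15.128399484091824 1.3454457162341682
```

```bash
python3 -m jog '[[57,[0.1,0.03,0.02],[0,0,0]],[57,[0.2,0.06,0.03],[0,0,0]],[57,[0.3,0.09,0.04],[0,0,0]],[57,[0.4,0.12,0.04],[0,0,0]],[57,[0.5,0.15,0.04],[0,0,0]],[57,[0.5,0.15,0.04],[0,0,0]],[57,[0.5,0.15,0.04],[0,0,0]],[57,[0.5,0.15,0.04],[0,0,0]]]'
python3 - <<'E'
from h import *
s=arm.state();print(toH(s['tcp_pos']),s['tcp_pos'],s['contact_force'],s['wrist_torque'],s['contact_force'][:2]@hx,s['contact_force'][:2]@hy)
b=arm.snapshot("top")[140:280,235:345,::-1];c=arm.snapshot("scene")[210:350,210:340,::-1]
cv2.imwrite("pics/b5.png",cv2.resize(np.hstack([b,c]),None,fx=3.3,fy=3.3,interpolation=cv2.INTER_CUBIC))
E
```

```text
time: 6.35
tcp_pos: [0.531, 0.0785, 0.0227]
ee_rot: [[-0.958, -0.285, -0.026], [-0.285, 0.959, -0.005], [0.026, 0.003, -1.0]]
contact_force: [-26.6, -6.6, 26.1]
opening: 0.0535
[[0.1 7.4]] [0.53101428 0.07851487 0.0227292 ] [-26.60974207  -6.61175816  26.14180377] [-1.36173936  4.69774903 -0.45892134] -27.39283916390673 1.1941865606109243
```

View pics/b5.png

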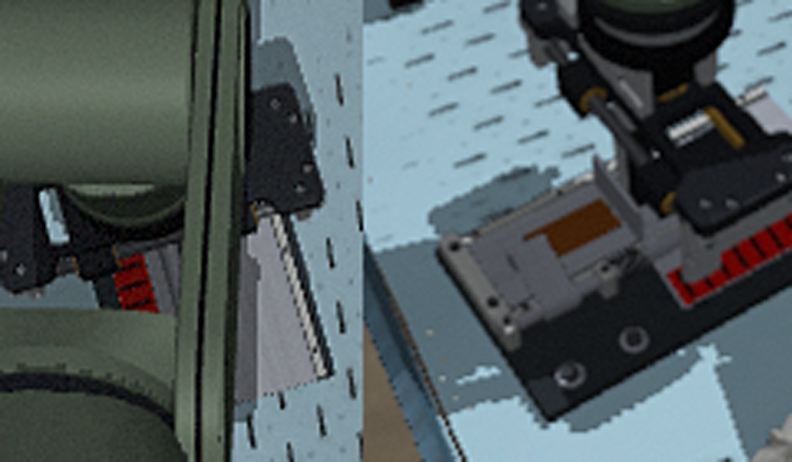

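The TCP stayed put while the push force rose from 15 to 27 N at x ≈ 0, where about +2 was expected for home. The panel therefore seems to be on the stop, with the jaw above it. I'll back off a little with the bar still down, check the wall, then raise.

```bash
python3 -m jog '[[57,[-0.3,-0.09,0],[0,0,0]],[57,[-0.6,-0.18,0],[0,0,0]],[57,[-0.9,-0.27,0],[0,0,0]],[57,[-1.2,-0.36,0],[0,0,0]],[57,[-1.5,-0.44,0],[0,0,0]],[57,[-1.8,-0.53,0],[0,0,0]],[57,[-1.8,-0.53,0],[0,0,0]],[57,[-1.8,-0.53,0],[0,0,0]]]'
python3 - <<'E'
from h import *
s=arm.state();print(toH(s['tcp_pos']),s['tcp_pos'],s['contact_force'],s['wrist_torque'],s['contact_force'][:2]@hx,s['contact_force'][:2]@hy)
b=arm.snapshot("scene")[235:325,220:320,::-1]
cv2.imwrite("pics/b6.png",cv2.resize(b,None,fx=6,fy=6,interpolation=cv2.INTER_CUBIC))
E
```

```text
time: 7.12
tcp_pos: [0.5284, 0.0764, 0.0259]
ee_rot: [[-0.959, -0.283, 0.008], [-0.283, 0.959, 0.002], [-0.008, -0.001, -1.0]]
contact_force: [2.5, 2.7, 6.3]
opening: 0.0539
[[-2.9  6.1]] [0.52844708 0.07642175 0.02590845] [2.52781494 2.70262333 6.26377033] [ 0.88575499 -0.34152144 -0.08693932] 3.1896692909265107 1.8761745822327938
```

View pics/b6.png

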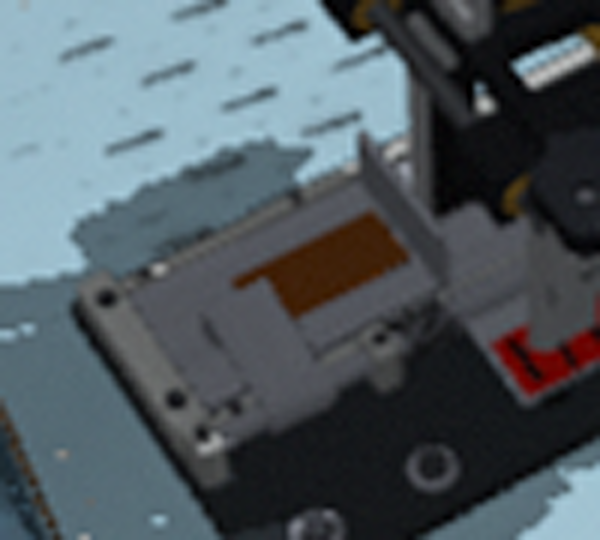

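Run:
```python
from h import *
S=lambda p:[[220+a/6,235+b/6] for a,b in p]
print(toH(ray('scene',S([(362,130),(440,245)]),.042)), 'stop lower edge',toH(ray('scene',S([(132,290),(225,430)]),.03)).tolist())
print('tape ends',toH(ray('scene',S([(372,211),(410,262)]),.017)).tolist())
S0=lambda p:[[220+a/5,225+b/5] for a,b in p]
print('tape ends before',toH(ray('scene',S0([(447,162),(482,200)]),.017)).tolist())
```

```text
[[ 12.7 -52.4]
 [ 15.9  -0.9]] stop lower edge [[99.7, -45.8], [100.7, 14.0]]
tape ends [[17.9, -39.8], [18.2, -16.1]]
tape ends before [[-43.2, -37.0], [-44.3, -13.9]]
```

The wall's front top edge is at x ≈ 13–16, against 14 when home, so the panel is home. Now I'll let the bar up and retreat straight up.

```bash
python3 -m jog '[[57,[0,0,0.2],[0,0,0]],[57,[0,0,0.5],[0,0,0]],[57,[0,0,0.9],[0,0,0]],[57,[0,0,2],[0,0,0]],[57,[0,0,4.5],[0,0,0]],[57,[0,0,8],[0,0,0]],[57,[0,0,12],[0,0,0]],[57,[0,0,12],[0,0,0]]]' && python3 -m jog '[[57,[-4,0,0],[0,0,0]],[57,[-8,0,0],[0,0,0]],[57,[-12,0,0],[0,0,0]],[57,[-14,4,0],[0,0,0]],[57,[-14,8,0],[0,0,0]],[57,[-14,12,0],[0,0,0]],[57,[-14,12,0],[0,0,0]],[57,[-14,12,0],[0,0,0]]]'
python3 - <<'E'
from h import *
s=arm.state();print(s['contact_force'],s['time'])
b=arm.snapshot("top")[140:280,235:345,::-1];c=arm.snapshot("scene")[225:345,220:360,::-1]
f=lambda i,k:cv2.resize(i,None,fx=k,fy=k,interpolation=cv2.INTER_CUBIC)
cv2.imwrite("pics/b7.png",np.hstack([f(b,3),f(c,3.5)]))
E
```

```text
time: 7.83
tcp_pos: [0.5303, 0.0752, 0.1521]
ee_rot: [[-0.959, -0.284, 0.015], [-0.284, 0.959, -0.001], [-0.014, -0.005, -1.0]]
contact_force: [1.2, -0.1, 0.8]
opening: 0.0535
time: 8.5
tcp_pos: [0.384, 0.1968, 0.1436]
ee_rot: [[-0.957, -0.289, 0.0], [-0.289, 0.957, -0.001], [-0.0, -0.001, -1.0]]
contact_force: [0.4, -1.1, -0.2]
opening: 0.0536
[ 0.44853538 -1.10225321 -0.20378897] 8.5
```

View pics/b7.png

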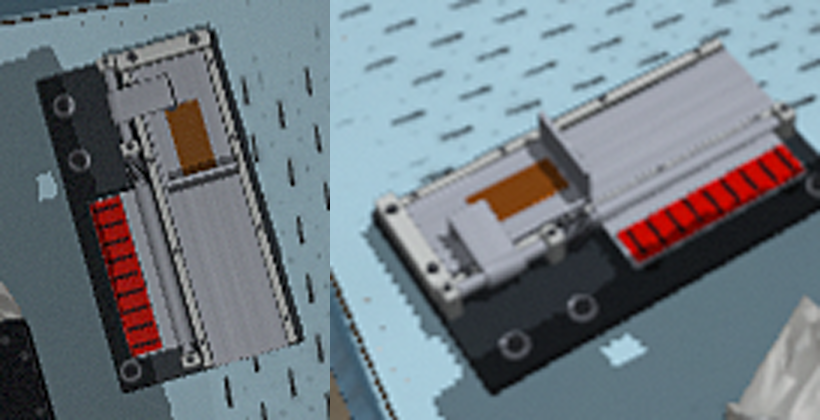

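The panel sits at the end stop with the jaw on its plate and the bar up. One last check on the numbers before hand-in.

Run:
```python
from h import *
print('top rear edge',toH(ray('top',[[235+a/3,140+b/3] for a,b in[(170,191),(238,172)]],.042)).tolist())
print('scene front edge',toH(ray('scene',[[220+(a-330)/3.5,225+b/3.5] for a,b in[(541,115),(589,187)]],.042)).tolist())
r=lambda n,i,box:ray(n,[np.mean(cv2.findNonZero(red(i,box)).reshape(-1,2),0)],.031)[0].round(4)
for n,box in(("top",(255,195,295,265)),("scene",(290,255,365,310))):
    print(n,'pad before/after',r(n,cv2.imread(f"pics/{n}0.png"),box),r(n,np.ascontiguousarray(arm.snapshot(n)[:,:,::-1]),box))
```

```text
top rear edge [[3.9, -6.0], [3.5, -53.2]]
scene front edge [[14.3, -50.0], [18.0, 4.8]]
top pad before/after [0.4837 0.0976 0.031 ] [0.4832 0.0977 0.031 ]
scene pad before/after [0.4881 0.0983 0.031 ] [0.489  0.1009 0.031 ]
```

The two views differ by a few mm: top gives the rear face at 4, scene gives 10. I'll look once at the front gap itself.

Run:
```python
from h import *
f=lambda i,k:cv2.resize(i,None,fx=k,fy=k,interpolation=cv2.INTER_CUBIC)
a=np.mean([arm.snapshot("top")[145:205,265:315].astype(float) for _ in range(3)],0)
b=np.mean([arm.snapshot("scene")[250:310,225:275].astype(float) for _ in range(3)],0)
i=np.clip(np.hstack([f(a,8),f(b,8)])*1.25,0,255)[:,:,::-1]
cv2.imwrite("pics/b8.png",i)
```

```text
[ WARN:0@11.765] global loadsave.cpp:1063 imwrite_ Unsupported depth image for selected encoder is fallbacked to CV_8U.
```

View pics/b8.png

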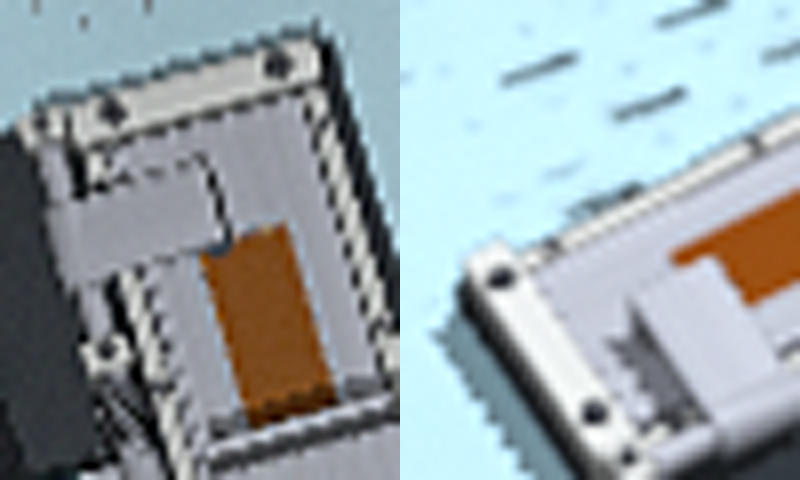

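In neither view is there a seam or gap between the plate and the end stop, though the plate's front edge showed clearly as a dark line before the push. The jaw rests on the plate.

```bash
python3 -c "
from plant import arm
print(arm.state()['time'],arm.hand_in())"
```

```text
the job is handed in; nothing more can be done
9.0 None
```

The brown-tape panel is in its holder, against the end stop with the clip closed on it, and I handed the job in at 9.0 s. With one fingertip I held the red bar down and slid along it. With the other I pushed the upturned end until it stopped, backed off about 3 mm, then let the bar up and moved the arm clear.

**Checks that agreed:**
- **At the stop:** the arm stopped moving while the push rose from 15 to 27 N.
- **Panel position:** the scene view puts the upturned end's front edge at about x = 14 mm on its outer corner; home is 14 mm. No gap shows between the plate and the stop in either view.
- **Clip:** the jaw looks to be resting on the plate and the bar is up, judged from the pictures because the clip angle can't be read directly.

**Checks that disagreed:**
- **Top view:** it puts the panel's rear face at about x = 4 mm instead of 10 mm. The top view read about 4 mm low before the push too, which leaves roughly 3 mm unexplained.
- **Finger position:** the pushing finger stopped about 2 mm short of where I expected, which is within the calibration error.

Wrist force reached about 38 N in the readings, against the 120 N limit. I touched nothing else on the bench.

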